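# Dip the cold box and show the gauge to the scanner

## Robot

A 6-joint arm with a two-finger parallel gripper is mounted at the origin on a cart in front of the work surface, level with it; the furniture and walls round the work are solid. World frame = base frame: x ahead of the robot, y to its left, z up, the work surface at z = 0. Lengths are in mm, angles in rad, forces in N, time in s.
With the tool pointing down it reaches from about 400 to 925 mm from the base axis. Payload 12.5 kg.
Tool frame: the origin (TCP) lies midway between the tips of the shut fingers; the grasp point (between the pads) lies 19 mm behind it (env.pinch_z is the z of the grasp point in the tool frame, in mm); z points along the fingers, y is the line along which they close (so a half turn about z gives the same grasp; the last joint's range is limited). The gripper opens to 95 mm and grips with 3 to 60 N. Pads are 20 mm wide; open, the fingers measure 119 mm over their backs; the gripper's body (75 mm by 180 mm) begins 59 mm behind the grasp point.
Start: joints at [-1.248, 0.491, 1.559, -0, 1.092, -0.106], TCP at [259.886, -568.424, 214.661] pointing down, gripper open.
Joint ranges: [-3.1, 3.1], [-0.84, 2.19], [0.05, 2.79], [-1.13, 4.28], [0.06, 2.93], [-2.69, 2.69]. Speed limits (rad/s): [2.22, 2.22, 2.79, 3.14, 3.14, 3.14].

## Interface

Orientations are given as [roll, pitch, yaw] about the fixed x, y, z axes, in that order (R = Rz(yaw) Ry(pitch) Rx(roll)).
In Python, from cell import env, eyes gives the robot as it stands.
- The arm moves only by the shell command python3 -m inch 'ROWS'. ROWS is JSON, a list of rows, each a list of 3 entries, a list of its own where there are three numbers: the shift along the tool's x, y, z in units of 60 mm (1.0 is 60 mm), then the turn about the tool's z in units of 5 degrees (1.0 is 5 degrees), then the closure, from -1 (fully open) to 1 (shut). In form: [[[tx, ty, tz], turn, claw], ...]. A call has exactly 10 rows; each row shifts and turns the commanded pose from where the row before left it, along the tool's axes as they then stand; what a row does not reach is not made up. A row lasts 1/8 s, in which the tool goes at most 62.5 mm and 10.7 degrees, less where a joint would pass 70% of its speed; a pose out of reach is approached as far as the arm can. A call is refused whole if a number of a shift passes 1 or a number of a turn 1, either way. A call with a gripper value outside its range is refused whole. The fingers move at their own pace and stop on an object; the grip force is fixed at half the most. Time passes only in rows, so rows that do not move let the fingers close, or fill a call up. It gives the time, the measured TCP pose, the force, the opening and the grip force at its end, in the units of the state.
- env.state(): the state, without advancing time (a new reading comes with each control period).
- eyes.read_camera(name): name is "scene" or "top"; returns a dict with "pixels" (400x640x3 uint8, red, green, blue), "fx", "fy", "cx", "cy" (pixels), "distortion" ([k1, k2, p1, p2, k3] as OpenCV has them; the pictures are not rectified), "extrinsics" (4x4, takes a point from world to camera coordinates). Camera axes: x right, y down, z forward; pixel columns grow to the right and rows downward; lengths in mm; the calibration is good to about 2 mm. A picture is of the moment at which its call begins. There is no depth.
- env.job_done(): hands the job in; it is judged then, once.
Trained networks look in a picture, given as the dict that the camera call returned (one of the last four; its "shot" number tells which), for a name from the list of things; names that differ only in an ending like _2 or _b are one class to them, and where a whole thing is asked for, a point or a joint stands for the part that bears it (a point fixed in the world has none). Each returns a list of dicts, best first, with "score" (0 to 1); they miss things now and then, are a little off and sometimes report something else, mostly with a low value. They report only what shows in the picture. A call takes as long as a camera call. They do not tell look-alikes from the thing itself.
- eyes.boxes_of(name, picture): "centre" ([row, column] in pixels, amid what is visible of it).
- eyes.cut_out(name, picture): "mask" (400x640 bool, what is visible of it) and "centre" ([row, column] in pixels, amid what is visible of it).
- eyes.spot_point(name, picture): "centre" ([row, column] in pixels: a listed point, or the origin of a listed thing).
The state is a dict: "t": time; "joints": joint angles; "qvel": joint speeds; "tau": joint torques, N m; "eef_pos": TCP position; "tcp_rot": TCP orientation; "ft_force": force on the tool from outside, world axes, zero at the start; "moment": the same for the moment, N m; "opening": opening from 0.0 (shut) to 1.0 (fully open); "grip_force": force on a finger pad.
Only numpy, scipy, OpenCV 4.12 (cv2) and the standard library are available. Lean on these libraries where they do the work, as an engineer would, in place of code of your own. Each camera call takes 0.05 s, during which the arm holds its last target. There are 200 camera calls.

## Task

Take the orange-handled dip gauge from its rest, push its rod into the slanting steel guide tube on the front of the white cold box until the brass collar stops against the tube's mouth, then draw it fully out again. Finish while still holding the gauge, clear of everything else: the rod level and still, its tip about 7 cm straight in front of the red window of the barcode scanner that stands to the left of the cold box (not the one at the far right). Leave the other things on the desk where they are.

Things in the scene. Friction and masses are not known exactly. Their poses are not given: they have to be found in the camera images.
- gauge: Dip gauge, 0.12 kg. Origin at the centre of its orange handle (90 long, 16 wide across y, 20 mm high; grip here), x axis along the rod to the tip, z up out of the handle. Brass collar 31 mm across from x = 45 to 51 mm, then a 10 mm steel rod with coloured bands, tip at x = 171 mm, last 8 mm tapered. At the start it lies in its rest, tip 30 degrees down, x away from the robot; lifts straight up.
- gauge_tip (a point): Tip of the gauge's rod, on its axis.
- gauge_collar (a point): Centre of the collar's front face (the face that stops on the tube), 51 mm from the gauge's origin.
- rest: Fixed rest of the gauge: grey foot 200 x 70 x 12 mm, two aluminium forks up to 31 mm wide on posts: one under the handle's tail (37 mm behind the gauge's origin), one under the rod just past the collar; the handle's middle 50 mm is free for the fingers. Origin on the desk below the handle's centre, which is 120 mm above the desk.
- cold_box: Fixed white insulated box with blue lid, 186 x 226 x 192 mm high; origin at the centre of its underside, x axis pointing away from the front face that carries the tube, towards the back. The tube's mouth stands 120 mm in front of the origin, 150 mm above the desk.
- guide_tube: Steel guide tube on the box's front, slanting down 30 degrees into the box. Origin at the centre of its mouth, x axis along the tube into the box. Flared mouth 26 mm wide inside and 34 mm outside, narrowing within 17 mm to a bore of 15 mm, 125 mm long and open behind; the rod goes 120 mm in before the collar stops on the mouth.
- scanner: Black barcode scanner left of the cold box, fixed upright in its grey stand on a 5 mm glass sheet (another, at the far right, plays no part), 183 mm high, 142 x 92 mm; origin under its grip, on the glass. The red window at the front of its head looks along the body's -x, its centre 70 mm in front of the origin and 159 mm above it (164 mm above the desk).
- read_point (a point): Point 70 mm straight in front of the middle of the scanner's window, 164 mm above the desk: the gauge's tip belongs here at the end.
- calculator: Desk calculator 156 x 108 x 28 mm at the left, bystander.
- stapler: Blue and black stapler, 145 mm long, bystander.
- pouch_20: Plasma pouch lying flat, right of the gauge's rest, 174 x 208 x 48 mm, bystander.
- marker_red: Red and white marker, 128 mm long, bystander.
Things that resemble listed ones, but are neither listed nor needed, are in the scene too. Several things have the shape of the gauge; the one meant has the colours described above.

How it is judged:
By the outcome, as a careful person would: the job done as asked, in the order asked, and still so for the second after the job is handed in, while the arm keeps its last pose, push and grip.
It also fails if it takes over 54 s, if anything falls off the work surface, if the arm or the gripper's body presses on something with over 40 N, if the wrist force passes 120 N, or if a joint passes its speed limit or range.

## Working session

There is one attempt and no reset: what is moved stays moved. The work goes in short steps, Python scripts to look and compute and a shell command to move; the robot and the scene stay as the last step left them, time stands still between calls to the robot, and variables do not carry over. Pictures are saved under pics/ and viewed, at most 10 in all, crops included, and the job is handed in when it is done.

```bash
mkdir -p pics; ls; cat > h.py <<'E'
import numpy as np, cv2
from cell import env, eyes
from scipy.spatial.transform import Rotation as R
def cam(p):
    K=np.array([[p["fx"],0,p["cx"]],[0,p["fy"],p["cy"]],[0,0,1]]);return K,np.array(p["distortion"],float),np.array(p["extrinsics"])
def ray(p,rc):
    K,d,E=cam(p);u=cv2.undistortPoints(np.array([[[rc[1],rc[0]]]],float),K,d)[0,0]
    v=E[:3,:3].T@np.array([u[0],u[1],1]);return -E[:3,:3].T@E[:3,3],v/np.linalg.norm(v)
def atz(p,rc,z):
    o,v=ray(p,rc);return o+v*(z-o[2])/v[2]
def tri(p,a,q,b):
    o,v=ray(p,a);r,w=ray(q,b);s=np.linalg.lstsq(np.c_[v,-w],r-o,rcond=None)[0]
    A=o+v*s[0];B=r+w*s[1];return (A+B)/2,np.linalg.norm(A-B)
def proj(p,X):
    K,d,E=cam(p);X=np.atleast_2d(np.array(X,float))
    return cv2.projectPoints(X,cv2.Rodrigues(E[:3,:3])[0],E[:3,3],K,d)[0][:,0,::-1]
def save(n,im): cv2.imwrite('pics/'+n,im[:,:,::-1])
E
python3 - <<'E'
from h import *
s=env.state();print(s, env.pinch_z)
P={n:eyes.read_camera(n) for n in("scene","top")}
for n,p in P.items():
    save(n+'0.png',p["pixels"]); print(n,cam(p)[2].round(2).tolist(),p["fx"])
    for t in["gauge","rest","cold_box","guide_tube","scanner","gauge_tip","gauge_collar","read_point"]:
        print(n,t,[(np.round(d["centre"]).tolist(),round(d["score"],2)) for d in eyes.spot_point(t,p)])
E
```

```text
pics
{'t': 0.0, 'joints': array([-1.24763050e+00,  4.91560161e-01,  1.55945733e+00, -9.67954780e-06,
        1.09169119e+00, -1.05576333e-01]), 'qvel': array([ 0.00030972, -0.00028427, -0.00058581,  0.00056065, -0.00027133,
       -0.00295084]), 'tau': array([ 1.32789346e-04, -6.12635636e+01, -2.58184683e+01,  6.92254887e-02,
        4.82041959e-02, -2.83313716e-05]), 'eef_pos': array([ 259.78294721, -568.18184888,  214.05866113]), 'tcp_rot': array([-3.14048194e+00, -1.09069847e-04,  4.28746570e-01]), 'ft_force': array([0.51840176, 0.76578382, 0.06431794]), 'moment': array([-0.02184585, -0.01784898, -0.00509268]), 'grip_force': 0.0, 'opening': 1.0004558421001295} -18.8
scene [[-0.77, -0.64, -0.0, 415.97], [-0.47, 0.56, -0.68, 353.44], [0.44, -0.52, -0.73, 1185.25], [0.0, 0.0, 0.0, 1.0]] 388.6262443054787
scene gauge [([165.0, 394.0], 0.74), ([276.0, 300.0], 0.68), ([215.0, 338.0], 0.6), ([188.0, 390.0], 0.44)]
scene rest [([187.0, 391.0], 0.59)]
scene cold_box [([201.0, 277.0], 0.73), ([364.0, 234.0], 0.72)]
scene guide_tube [([198.0, 295.0], 0.55)]
scene scanner [([300.0, 201.0], 0.74)]
scene gauge_tip [([222.0, 383.0], 0.67), ([170.0, 359.0], 0.64), ([232.0, 301.0], 0.52)]
scene gauge_collar [([214.0, 352.0], 0.69), ([165.0, 386.0], 0.62), ([264.0, 303.0], 0.5)]
scene read_point []
top [[-0.32, -0.95, -0.0, 167.43], [-0.9, 0.3, -0.3, 539.02], [0.29, -0.09, -0.95, 1897.94], [0.0, 0.0, 0.0, 1.0]] 430.79506742908063
top gauge [([236.0, 282.0], 0.68), ([202.0, 327.0], 0.64), ([195.0, 389.0], 0.54)]
top rest [([198.0, 385.0], 0.75), ([260.0, 247.0], 0.16)]
top cold_box [([173.0, 300.0], 0.67)]
top guide_tube [([182.0, 302.0], 0.44)]
top scanner [([217.0, 213.0], 0.7)]
top gauge_tip [([175.0, 376.0], 0.55), ([225.0, 359.0], 0.5), ([205.0, 294.0], 0.46)]
top gauge_collar [([211.0, 340.0], 0.53), ([226.0, 282.0], 0.53), ([186.0, 388.0], 0.38)]
top read_point []
```

View pics/scene0.png

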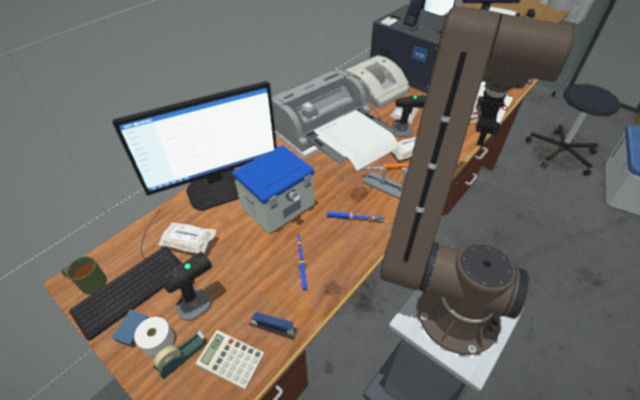

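View pics/top0.png

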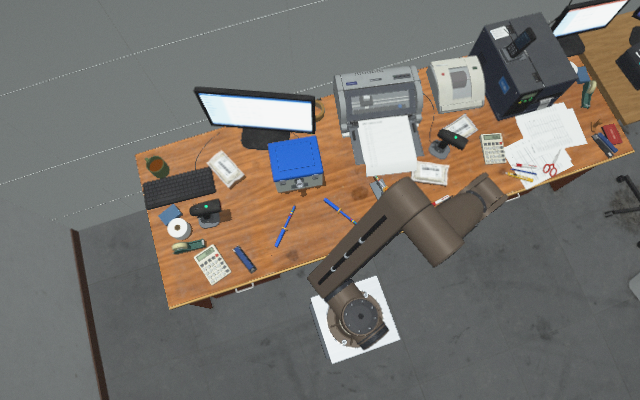

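The scene picture shows three gauge shapes: one at (165,394), orange, on the grey rest; two blue ones lying on the desk at (276,300) and (215,338). Only the first has the orange handle, so that's the one meant, though the arm partly hides it. The scanner meant is the one at (300,201), left of the box.

```bash
python3 - <<'E'
from h import *
P={n:eyes.read_camera(n) for n in("scene","top")}
s,t=P["scene"],P["top"]
a=cv2.resize(s["pixels"][145:225,330:430],(800,600)[:1]*1+(640,) if 0 else (750,600),interpolation=cv2.INTER_CUBIC)
save('crop1.png',a)
def sp(n,p,k=0):return eyes.spot_point(n,p)
for n in["cold_box","guide_tube","scanner","rest","gauge","gauge_tip","gauge_collar","pouch_20","calculator","stapler","marker_red"]:
    A=sp(n,s);B=sp(n,t)
    for d in A[:4]:
        for e in B[:4]:
            X,g=tri(s,d["centre"],t,e["centre"])
            if g<25: print(n,np.round(d["centre"],1),np.round(e["centre"],1),X.round(0),round(g,1))
for n in["calculator","stapler","pouch_20"]:
    print(n,[atz(t,d["centre"],10).round() for d in sp(n,t)])
E
```

```text
cold_box [205.5 280.5] [169.9 298.1] [748.  19. -13.] 10.9
guide_tube [197.9 295.8] [185.1 301.6] [627.  40. 127.] 5.3
scanner [300.1 197.8] [216.9 212.1] [650. 482.   5.] 0.8
rest [187.9 389.2] [200.4 382.6] [ 464. -312.   11.] 7.7
gauge [274.9 302.6] [237.5 277.9] [450. 213.  30.] 1.4
gauge [165.8 395.7] [194.5 390.4] [ 457. -328.  120.] 0.5
gauge_tip [232.4 295.7] [202.8 292.9] [588.  97.  24.] 2.5
gauge_tip [220.9 382.7] [222. 361.] [ 405. -186.  -31.] 9.5
gauge_tip [167.1 359.4] [175.6 374. ] [ 596. -306.   45.] 15.2
gauge_collar [265.  297.9] [231.4 282.4] [480. 189.  24.] 17.1
gauge_collar [167.2 388.5] [187.6 385.3] [ 493. -326.   97.] 15.3
calculator [361.9 231. ] [262.1 216.3] [454. 532. -70.] 4.3
stapler [325.8 270.8] [260.5 246.4] [409. 389.  -3.] 19.2
calculator [array([434., 517.,  10.])]
stapler [array([398., 383.,  10.])]
pouch_20 [array([ 512., -573.,   10.])]
```

View pics/crop1.png

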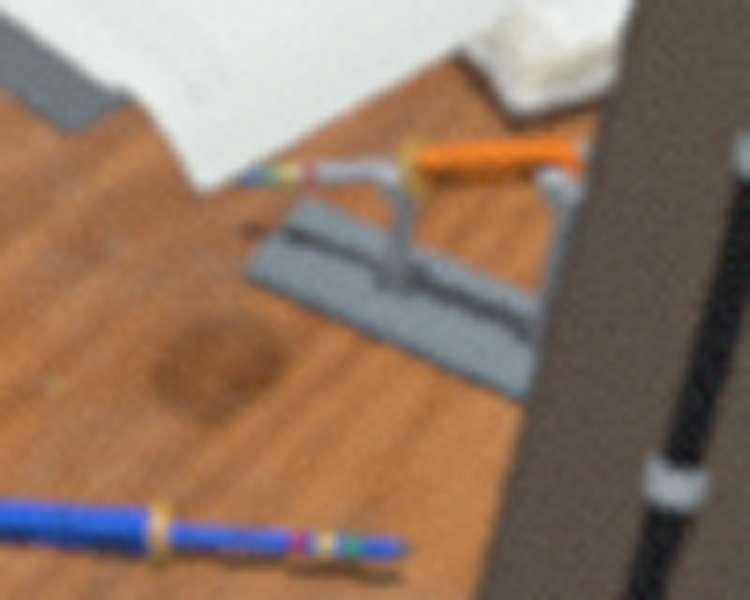

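```bash
cat >> h.py <<'E'
from scipy.optimize import minimize
def fitbox(views,masks,pts,x0,step=(15,15,.2)):
    def f(v):
        c=0;Rz=R.from_euler('z',v[2]).as_matrix()
        for p,m in zip(views,masks):
            h=cv2.convexHull(proj(p,pts@Rz.T+[v[0],v[1],0])[:,::-1].astype(np.float32)*1)
            z=np.zeros((1600,2560),np.uint8);cv2.fillConvexPoly(z,((h*4+1.5)*16).astype(np.int32),1,shift=4)
            M=np.repeat(np.repeat(m,4,0),4,1);c+=1-(z.astype(bool)&M).sum()/((z>0)|M).sum()
        return c
    sim=np.array([x0]+[np.array(x0)+np.eye(3)[i]*step[i] for i in range(3)])
    r=minimize(f,x0,method='Nelder-Mead',options=dict(initial_simplex=sim,maxiter=120,xatol=.1,fatol=1e-4));return r.x,r.fun
E
python3 - <<'E'
from h import *
s,t=[eyes.read_camera(n) for n in("scene","top")]
ms=[]
for p in(s,t):
    c=eyes.cut_out("cold_box",p);print([(np.round(d["centre"]),d["score"],d["mask"].sum()) for d in c]); ms.append(c[0]["mask"])
pts=np.array([[x,y,z] for x in(-93,93) for y in(-113,113) for z in(0,192)],float)
for y0 in(-.4,0.1,.4): print(fitbox((s,t),ms,pts,[745,20,y0]))
# gauge direction: tip at z=34.5
tip=atz(s,[169,362.3],34.5);print('tip',tip, atz(t,eyes.spot_point("gauge_tip",t)[0]["centre"],34.5))
S=s["pixels"][240:330,150:225];T=t["pixels"][190:235,180:235];B=s["pixels"][145:235,225:325]
im=np.zeros((600,800,3),np.uint8)
im[:300,:250]=cv2.resize(S,(250,300),interpolation=3);im[:300,260:627]=cv2.resize(T,(367,300),interpolation=3);im[305:,:328]=cv2.resize(B,(328,295),interpolation=3)
im[305:,340:733]=cv2.resize(t["pixels"][130:198,260:330],(393,295),interpolation=3)
save('crop2.png',im)
E
```

```text
[(array([185., 276.]), 0.8, np.int64(4710))]
[(array([164., 300.]), 0.93, np.int64(2432))]
(array([ 7.44500452e+02,  3.03911527e+01, -1.78707048e-01]), np.float64(0.1765127167453494))
(array([ 7.44760549e+02,  3.04111443e+01, -1.78025047e-01]), np.float64(0.1767125407313962))
(array([ 7.45542359e+02,  3.02621384e+01, -1.67627065e-01]), np.float64(0.17710325105928582))
tip [ 593.64914074 -312.43830382   34.5       ] [ 586.51220712 -312.00565987   34.5       ]
```

View pics/crop2.png

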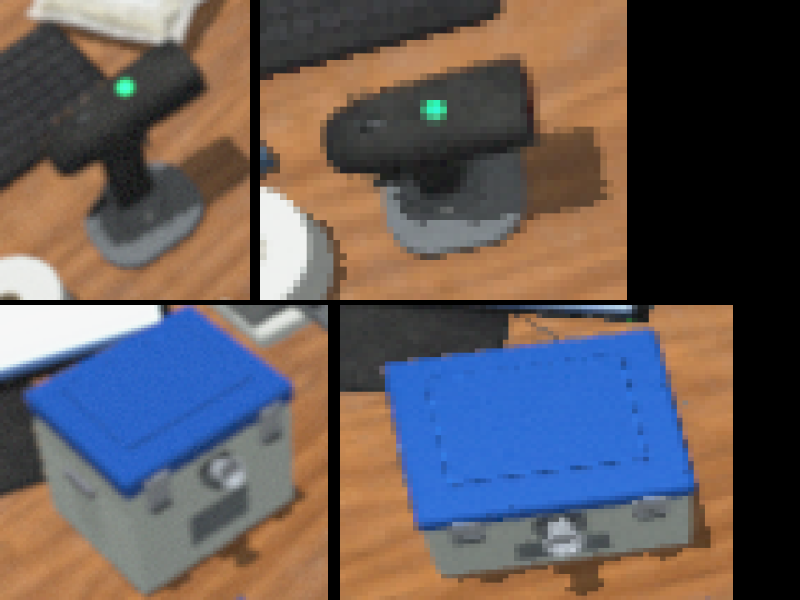

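```bash
cat > box.py <<'E'
from h import *
s,t=[eyes.read_camera(n) for n in("scene","top")]
for p in(s,t):
    px=p["pixels"].astype(int);m=((px[...,2]>150)&(px[...,0]<90)&(px[...,2]-px[...,1]>60)).astype(np.uint8)
    n,l,st,c=cv2.connectedComponentsWithStats(m);i=1+st[1:,4].argmax()
    ct=max(cv2.findContours((l==i).astype(np.uint8),cv2.RETR_EXTERNAL,cv2.CHAIN_APPROX_NONE)[0],key=len)[:,0]
    W=np.array([atz(p,[v,u],192)[:2] for u,v in ct]);r=cv2.minAreaRect(W.astype(np.float32));print('lid',st[i],r)
win=atz(t,[205,220.5],164);back=atz(t,[211,190.5],164);print('win',win,'back',back,'scanner yaw',np.arctan2(*(back-win)[1::-1]))
print('win scene',atz(s,[240+68*.3,150+203*.3],164),'scene back',atz(s,[240+155*.3,150+55*.3],164))
print('mouth',atz(s,[195.3,292.1],150),atz(t,[183,299.2],150),tri(s,[195.3,292.1],t,[183,299.2]))
E
python3 box.py; python3 -m inch '[[[0.7,-0.4,-0.2],0,-1],[[0.7,-0.4,-0.2],0,-1],[[0.7,-0.4,-0.2],0,-1],[[0.7,-0.4,-0.2],0,-1],[[0.7,-0.4,-0.2],0,-1],[[0.7,-0.4,-0.2],0,-1],[[0,0,0],0.9,-1],[[0,0,0],0.9,-1],[[0,0,0],0.9,-1],[[0,0,0],0.9,-1]]'
```

```text
lid [ 233  146   80   55 2286] ((736.6289672851562, 38.93932342529297), (220.20069885253906, 186.5118408203125), 81.95111846923828)
lid [ 268  136   55   45 1858] ((737.627685546875, 32.85694885253906), (221.99217224121094, 182.17916870117188), 81.9008560180664)
win [638.17649505 407.85175938 164.        ] back [653.78920063 540.83963329 164.        ] scanner yaw 1.453931800512864
win scene [626.06523706 407.07975807 164.        ] scene back [652.49928815 541.98748616 164.        ]
mouth [632.34239056  55.19009859 150.        ] [629.99121857  47.57503635 150.        ] (array([635.7437476 ,  48.31590348, 140.94147538]), np.float64(5.677452475984222))
t: 3.85
eef_pos: [429.2, -332.6, 286.7]
tcp_rot: [3.141, -0.0, 0.112]
ft_force: [-0.0, -0.5, 0.4]
opening: 1.004
grip_force: 0.0
```

```bash
python3 - <<'E'
from h import *
s,t=[eyes.read_camera(n) for n in("scene","top")]
for p,z in((s,0),(t,0)):
    px=p["pixels"].astype(int);m=((px[...,0]>170)&(px[...,2]<80)&(px[...,0]-px[...,1]>70)&(px[...,0]-px[...,2]>130)).astype(np.uint8)
    m[:140]=0;m[215:]=0;m[:,:340]=0;m[:,440:]=0
    n,l,st,c=cv2.connectedComponentsWithStats(m)
    for i in range(1,n):
        if st[i,4]>8: print(st[i],c[i].round(1),atz(p,c[i][::-1],120).round(1))
print([(d["centre"],d["score"],atz(s,d["centre"],34.5)) for d in eyes.spot_point("gauge_tip",s)][:3])
print([(d["centre"],d["score"],atz(s,d["centre"],120)) for d in eyes.spot_point("gauge",s)][:3])
a=s["pixels"][140:200,345:435];save('crop3.png',cv2.resize(a,(780,520),interpolation=3))
E
```

```text
[([232.3, 297.6], 0.62, array([575.69071031,  97.70498044,  34.5       ])), ([169.3, 359.0], 0.59, array([ 602.90385973, -302.35717568,   34.5       ])), ([219.9, 383.1], 0.54, array([ 377.42815049, -141.3420941 ,   34.5       ]))]
[([279.1, 303.0], 0.76, array([398.37404279, 262.60453243, 120.        ])), ([217.9, 334.2], 0.5, array([474.79190366,  21.66449305, 120.        ])), ([164.9, 393.0], 0.4, array([ 467.94245399, -326.29037093,  120.        ]))]
```

View pics/crop3.png

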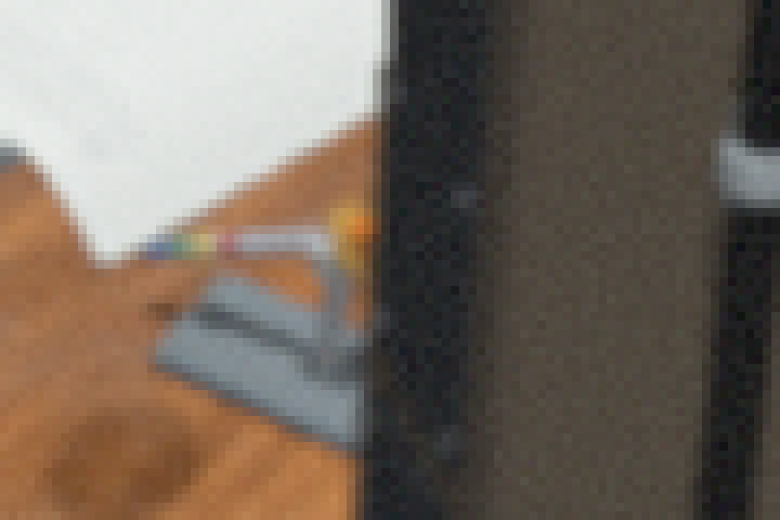

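```bash
python3 - <<'E'
from h import *
s=eyes.read_camera("scene")
def f(v,obs):
    c,sn=np.cos(v[2]),np.sin(v[2]);d=np.array([c*.866,sn*.866,-.5]);o=np.array([v[0],v[1],120])
    return sum(((proj(s,o+d*x)[0]-rc)**2).sum() for x,rc in obs)
for obs in([(171,[168.85,360.6]),(48,[167.3,385.4])],[(171,[169,362.]),(48,[167,384.9])]):
    for x,rc in obs: print(atz(s,rc,120-x/2).round(1))
    r=minimize(f,[455,-328,.1],args=(obs,),method='Nelder-Mead',options=dict(maxiter=2000));print(r.x,r.fun)
E
```

```text
[ 599.5 -308.7   34.5]
[ 495.1 -320.3   96. ]
[ 4.53050744e+02 -3.24518961e+02  1.05350071e-01] 0.05612966496320399
[ 594.6 -311.7   34.5]
[ 497.5 -320.5   96. ]
[ 4.51758173e+02 -3.21310061e+02  5.36104095e-02] 2.1041583742599226
```

```bash
python3 -m inch '[[[0.2,-0.05,0.3],0,-1],[[0.2,-0.05,0.4],0,-1],[[0,0,0.6],0,-1],[[0,0,0.6],0,-1],[[0,0,0.6],0,-1],[[0,0,0.4],0,-1],[[0,0,0.2],0,-1],[[0,0,0],0,1],[[0,0,0],0,1],[[0,0,0],0,1]]'
```

```text
t: 5.35
eef_pos: [452.7, -324.2, 101.5]
tcp_rot: [3.14, -0.001, 0.115]
ft_force: [0.5, -0.3, -0.5]
opening: 0.743
grip_force: 0.0
```

```bash
python3 -m inch '[[[0,0,0],0,1],[[0,0,0],0,1],[[0,0,0],0,1],[[0,0,0],0,1],[[0,0,0],0,1],[[0,0,0],0,1],[[0,0,0],0,1],[[0,0,0],0,1],[[0,0,0],0,1],[[0,0,-0.1],0,1]]'
```

```text
t: 6.6
eef_pos: [452.7, -325.2, 106.5]
tcp_rot: [3.14, -0.001, 0.114]
ft_force: [1.5, -3.9, -3.3]
opening: 0.165
grip_force: 30.0
```

```bash
python3 -m inch '[[[0,0,-0.4],0,1],[[0,0,-0.8],0,1],[[0,0,-0.8],0,1],[[0,-0.4,-0.2],0,1],[[0.1,-0.9,0],0,1],[[0.1,-0.9,0],0,1],[[0.1,-0.9,0],0,1],[[0.1,-0.9,0],0,1],[[0.1,-0.9,0],0,1],[[0.1,-0.9,0],0,1]]' && python3 -m inch '[[[0,-0.6,0],0,1],[[0,-0.3,0],0,1],[[0,0,0],0.6,1],[[0,0,0],0.8,1],[[0,0,0],0.8,1],[[0,0,0],0.6,1],[[0,0,0],0,1],[[0,0,0],0,1],[[0,0,0],0,1],[[0,0,0],0,1]]' && python3 - <<'E'
from h import *
s,t=[eyes.read_camera(n) for n in("scene","top")]
st=env.state();print(st["eef_pos"],st["tcp_rot"])
for n in["gauge_tip","gauge_collar","gauge"]:
    for p in(s,t): print(n,[(np.round(d["centre"],1).tolist(),round(d["score"],2)) for d in eyes.spot_point(n,p)][:4])
y=st["tcp_rot"][2];o=st["eef_pos"]+[0,0,19]
d=np.array([np.cos(y)*.866,np.sin(y)*.866,-.5])
X=[o,o+51*d,o+171*d];print(np.round(X),proj(s,X).round(1).tolist(),proj(t,X).round(1).tolist())
im=np.zeros((600,800,3),np.uint8)
im[:,:395]=cv2.resize(s["pixels"][140:240,264:330],(395,600),interpolation=3)
im[:,405:]=cv2.resize(t["pixels"][150:240,270:330],(395,600),interpolation=3);save('crop4.png',im)
E
```

```text
t: 7.85
eef_pos: [447.0, 28.1, 237.8]
tcp_rot: [-3.141, 0.001, 0.115]
ft_force: [0.6, -0.1, -0.7]
opening: 0.168
grip_force: 30.0
t: 9.1
eef_pos: [442.1, 79.5, 238.5]
tcp_rot: [3.141, 0.0, -0.129]
ft_force: [0.3, 0.1, -0.6]
opening: 0.166
grip_force: 30.0
[442.1088724   79.50603727 238.59569529] [ 3.14152256e+00 -2.27629369e-05 -1.29549090e-01]
gauge_tip [([231.1, 298.8], 0.78), ([220.5, 381.4], 0.77), ([200.5, 323.1], 0.73), ([303.0, 201.9], 0.59)]
gauge_tip [([267.6, 215.6], 0.73), ([226.0, 358.4], 0.64)]
gauge_collar [([326.4, 272.1], 0.7), ([200.3, 323.9], 0.65), ([215.5, 354.5], 0.5), ([264.7, 299.4], 0.47)]
gauge_collar [([212.7, 337.0], 0.69), ([227.9, 283.0], 0.62), ([264.7, 215.0], 0.45)]
gauge [([275.3, 301.5], 0.65), ([204.6, 330.6], 0.61), ([218.6, 334.6], 0.6), ([146.7, 407.7], 0.46)]
gauge [([204.5, 327.7], 0.72), ([235.3, 279.0], 0.63)]
[[442.  80. 258.]
 [486.  74. 232.]
 [589.  60. 172.]] [[204.7, 331.6], [202.5, 321.5], [197.7, 300.3]] [[217.6, 304.6], [209.2, 302.9], [190.6, 299.1]]
```

View pics/crop4.png

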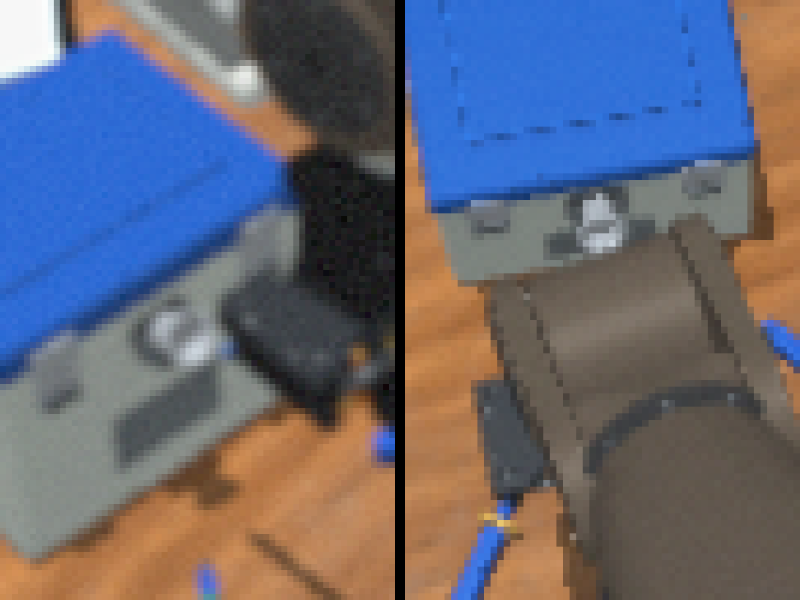

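```bash
python3 - <<'E'
from h import *
s,t=[eyes.read_camera(n) for n in("scene","top")]
a,b=[198,296.9],[185.7,299.7]
print(atz(s,a,150),atz(t,b,150),tri(s,a,t,b))
for M in([625,51,150],[625,48,150],[620,51,150]): print(M,proj(s,M),proj(t,M))
# tube template: project hypotheses overlays
ims=[cv2.resize(p["pixels"][r0:r0+45,c0:c0+60],(800,600),interpolation=3) for p,r0,c0 in((s,175,270),(t,160,270))]
x=np.array([-.99,.14,0])
for im,p,r0,c0 in((ims[0],s,175,270),(ims[1],t,160,270)):
    M=np.array([625,51,150.]);d=np.array([.857,-.122,-.5]);u=np.array([.141,.99,0]);w=np.cross(d,u)
    for rad in(17,13):
        C=[M+rad*(np.cos(k)*u+np.sin(k)*w) for k in np.linspace(0,6.28,60)]
        q=((proj(p,C)-[r0,c0]+.5)*13.33)[:,::-1].astype(int)
        cv2.polylines(im,[q.reshape(-1,1,2)],True,(255,0,0) if rad==17 else (0,255,0),1)
    tp=((proj(p,[env.state()["eef_pos"]+[0,0,19]+171*np.array([.866*np.cos(-.1295),.866*np.sin(-.1295),-.5])])[0]-[r0,c0]+.5)*13.33)[::-1].astype(int)
    cv2.circle(im,tuple(map(int,tp)),5,(255,255,0),2)
o=np.vstack([cv2.resize(ims[0],(400,300)),cv2.resize(ims[1],(400,300))]);o=np.hstack([ims[0][:, :400],ims[1][:, 200:600]]) if 0 else o
save('crop5.png',np.hstack([cv2.resize(ims[0][60:560,150:650],(400,400)),cv2.resize(ims[1][100:600,150:650],(400,400))]))
E
```

```text
[611.28760865  54.01501662 150.        ] [617.10497383  49.35949219 150.        ] (array([619.07336541,  48.12231562, 140.4506484 ]), np.float64(2.720111388886491))
[625, 51, 150] [[195.61726966 294.52242098]] [[184.22844737 298.81219001]]
[625, 48, 150] [[195.12634562 295.1205604 ]] [[184.02657407 299.45000322]]
[620, 51, 150] [[196.30211996 295.60562053]] [[185.23003037 299.1531597 ]]
```

View pics/crop5.png

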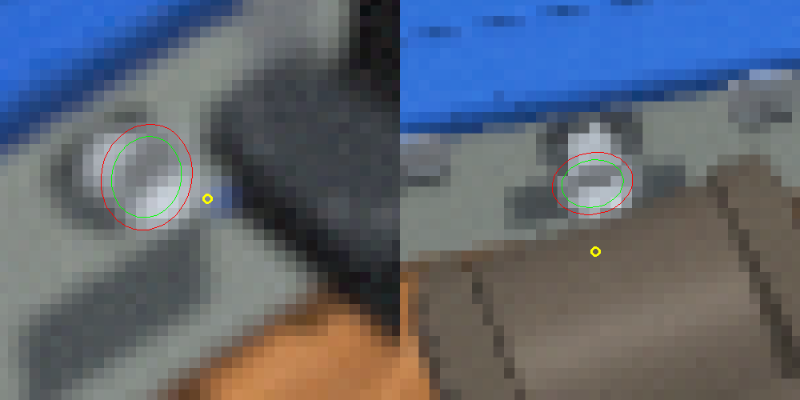

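```bash
python3 -m inch '[[[0.02,0.06,0.03],0.13,1],[[0,0,0],0,1],[[0.173,0,0.1],0,1],[[0.173,0,0.1],0,1],[[0.173,0,0.1],0,1],[[0.173,0,0.1],0,1],[[0.087,0,0.05],0,1],[[0.087,0,0.05],0,1],[[0,0,0],0,1],[[0,0,0],0,1]]'
```

```text
t: 10.85
eef_pos: [494.2, 68.5, 207.0]
tcp_rot: [3.142, -0.0, -0.141]
ft_force: [0.4, -0.1, -0.6]
opening: 0.167
grip_force: 30.0
```

```bash
python3 -m inch '[[[0.087,0,0.05],0,1],[[0.087,0,0.05],0,1],[[0.087,0,0.05],0,1],[[0.087,0,0.05],0,1],[[0.087,0,0.05],0,1],[[0,0,0],0,1],[[0,0,0],0,1],[[0,0,0],0,1],[[0,0,0],0,1],[[0,0,0],0,1]]'; python3 -c "
from h import *
st=env.state();print(st['moment'],st['ft_force'],st['t'])"
```

```text
t: 12.1
eef_pos: [520.1, 64.8, 191.9]
tcp_rot: [3.142, -0.0, -0.141]
ft_force: [-0.2, -0.2, -1.2]
opening: 0.168
grip_force: 30.0
[ 0.04099297  0.0126025  -0.02819521] [-0.16441813 -0.2374764  -1.1686178 ] 12.1
```

```bash
python3 -m inch '[[[0.144,0,0.083],0,1],[[0.144,0,0.083],0,1],[[0.144,0,0.083],0,1],[[0.144,0,0.083],0,1],[[0.144,0,0.083],0,1],[[0.072,0,0.042],0,1],[[0.072,0,0.042],0,1],[[0,0,0],0,1],[[0,0,0],0,1],[[0,0,0],0,1]]'
```

```text
t: 13.35
eef_pos: [571.4, 57.6, 162.1]
tcp_rot: [3.142, -0.0, -0.141]
ft_force: [0.2, 0.1, -0.5]
opening: 0.166
grip_force: 30.0
```

Still free; advance gently in small rows until the collar stops.

```bash
python3 -m inch '[[[0.058,0,0.033],0,1],[[0.058,0,0.033],0,1],[[0.029,0,0.017],0,1],[[0.029,0,0.017],0,1],[[0,0,0],0,1],[[0,0,0],0,1],[[0,0,0],0,1],[[0,0,0],0,1],[[0,0,0],0,1],[[0,0,0],0,1]]'
```

```text
t: 14.6
eef_pos: [579.2, 56.5, 157.2]
tcp_rot: [3.141, 0.005, -0.141]
ft_force: [-20.2, 2.0, 22.6]
opening: 0.168
grip_force: 30.0
```

```bash
python3 -m inch '[[[-0.058,0,-0.033],0,1],[[-0.144,0,-0.083],0,1],[[-0.217,0,-0.125],0,1],[[-0.217,0,-0.125],0,1],[[-0.217,0,-0.125],0,1],[[-0.217,0,-0.125],0,1],[[-0.217,0,-0.125],0,1],[[-0.217,0,-0.125],0,1],[[-0.217,0,-0.125],0,1],[[-0.217,0,-0.125],0,1]]' && python3 -m inch '[[[-0.217,0,-0.125],0,1],[[-0.217,0,-0.125],0,1],[[-0.217,0,-0.125],0,1],[[-0.217,0,-0.125],0,1],[[-0.217,0,-0.125],0,1],[[0,0,-0.5],0,1],[[0,0,-0.7],0,1],[[0,0,-0.3],0,1],[[0,0,0],0,1],[[0,0,0],0,1]]'
```

```text
t: 15.85
eef_pos: [466.0, 72.6, 223.5]
tcp_rot: [-3.142, -0.001, -0.141]
ft_force: [-0.2, -0.9, -0.5]
opening: 0.165
grip_force: 30.0
t: 17.1
eef_pos: [401.7, 81.6, 349.5]
tcp_rot: [3.141, 0.001, -0.141]
ft_force: [-0.4, -0.4, -0.8]
opening: 0.167
grip_force: 30.0
```

```bash
python3 -m inch '[[[0.5,0,0],0,1],[[0.5,0,0.3],0,1],[[0.5,0,0.4],0,1],[[0.5,0,0.4],0,1],[[0,0,0.2],0,1],[[0,0,0.1],0,1],[[0,0,0.15],0,1],[[0,0,0.15],0,1],[[0,0,0],0,1],[[0,0,0],0,1]]'
```

```text
t: 18.35
eef_pos: [521.0, 64.7, 248.6]
tcp_rot: [3.142, -0.0, -0.141]
ft_force: [0.1, -0.7, -0.3]
opening: 0.169
grip_force: 30.0
```

```bash
python3 - <<'E'
from h import *
s,t=[eyes.read_camera(n) for n in("scene","top")]
st=env.state();o=st["eef_pos"]+[0,0,18.8];y=st["tcp_rot"][2]
im=np.zeros((600,800,3),np.uint8)
im[:,:395]=cv2.resize(s["pixels"][140:240,244:310],(395,600),interpolation=3)
im[:,405:]=cv2.resize(t["pixels"][140:230,265:325],(395,600),interpolation=3);save('crop6.png',im)
for a in(30,25,20,10):
    a=np.radians(a);d=np.array([np.cos(y)*np.cos(a),np.sin(y)*np.cos(a),-np.sin(a)]);X=o+171*d
    q=proj(s,X)[0];r=proj(t,X)[0];print(X.round(),((q[1]-244)*6,(q[0]-140)*6),(405+(r[1]-265)*6.6,(r[0]-140)*6.67))
E
```

```text
[668.  44. 182.] (np.float64(253.34774067693934), np.float64(253.0115548197718)) (np.float64(616.869804875709), np.float64(218.70707637333334))
[674.  43. 195.] (np.float64(244.13375780268632), np.float64(229.90609530771837)) (np.float64(614.2110711013001), np.float64(202.07474213213592))
[680.  42. 209.] (np.float64(236.06073026304705), np.float64(206.94548183461023)) (np.float64(611.7777115663607), np.float64(186.6013040231878))
[688.  41. 238.] (np.float64(223.58579844104065), np.float64(161.97195137655353)) (np.float64(607.6641568425971), np.float64(159.60537399500387))
```

View pics/crop6.png

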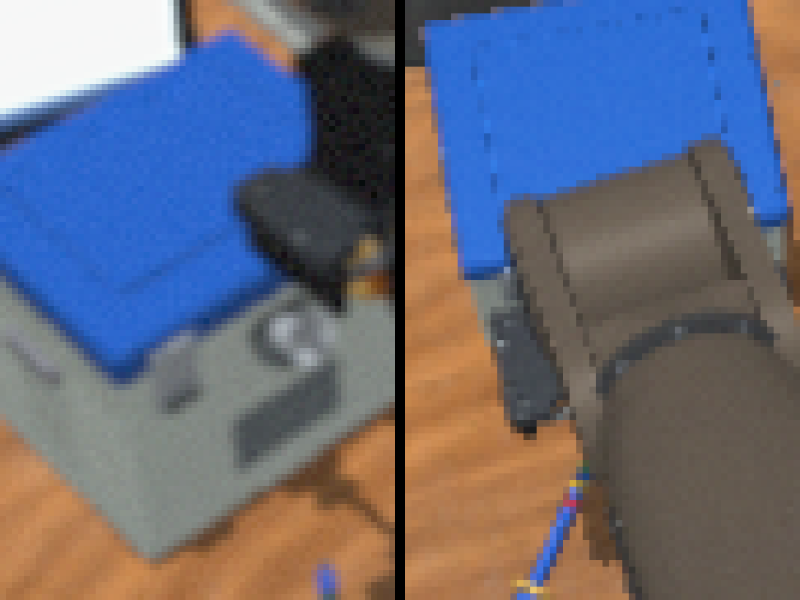

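```bash
python3 -m inch '[[[0,0,0.15],0,1],[[0,0,0.15],0,1],[[0,0,0.15],0,1],[[0,0,0.15],0,1],[[0,0,0.15],0,1],[[0,0,0],0,1],[[0,0,0],0,1],[[0,0,0],0,1],[[0,0,0],0,1],[[0,0,0],0,1]]'; python3 -c "
from h import *
st=env.state();print(st['moment'],st['ft_force'],st['t'])"
```

```text
t: 19.7
eef_pos: [519.7, 64.8, 202.2]
tcp_rot: [3.141, 0.004, -0.141]
ft_force: [-5.0, 0.2, -0.7]
opening: 0.166
grip_force: 30.0
[ 2.19397423e-01  9.39365585e-01 -8.86318016e-04] [-5.01379601  0.15950461 -0.71966324] 19.7
```

```bash
python3 -m inch '[[[-0.2,0,-0.3],0,1],[[-0.4,0,-0.6],0,1],[[-0.5,0,-0.6],0,1],[[0,0,-0.4],-0.5,1],[[0,0,0],-1,1],[[0,0,0],-1,1],[[0,0,0],-1,1],[[0,0,0],-1,1],[[0,0,0],-1,1],[[0,0,0],-1,1]]' && python3 -m inch '[[[0,0,0],-1,1],[[0,0,0],-1,1],[[0,0,0],-1,1],[[0,0,0],-1,1],[[0,0,0],-1,1],[[0,0,0],-1,1],[[0,0,0],-1,1],[[0,0,0],-1,1],[[0,0,0],-0.5,1],[[0,0,0],0,1]]' && cat > pit.py <<'E'
from h import *
import sys
s,t=[eyes.read_camera(n) for n in("scene","top")]
st=env.state();o=st["eef_pos"]+[0,0,18.8];y=st["tcp_rot"][2];print(o,y,st["t"])
r=proj(s,o)[0];r0,c0=int(r[0])-50,max(0,int(r[1])-80);r0=max(0,min(340,r0))
px=s["pixels"][r0:r0+75,c0:c0+100];im=cv2.resize(px,(800,600),interpolation=3)
for a in range(-20,70,10):
    b=np.radians(a);d=np.array([np.cos(y)*np.cos(b),np.sin(y)*np.cos(b),-np.sin(b)]);q=(proj(s,o+171*d)[0]-[r0,c0]+.5)*8
    cv2.circle(im,(int(q[1]),int(q[0])),3,(255,0,0),1);cv2.putText(im,str(a),(int(q[1])+4,int(q[0])),0,.4,(255,0,0))
q=(proj(s,o)[0]-[r0,c0]+.5)*8;cv2.circle(im,(int(q[1]),int(q[0])),4,(0,255,0),2)
save(sys.argv[1],im)
E
python3 pit.py pit1.png
```

```text
t: 20.95
eef_pos: [455.2, 74.0, 318.1]
tcp_rot: [3.141, -0.001, 0.429]
ft_force: [0.3, 0.2, -1.2]
opening: 0.165
grip_force: 30.0
t: 22.2
eef_pos: [455.3, 74.0, 318.0]
tcp_rot: [3.141, -0.0, 1.168]
ft_force: [0.0, 0.1, -1.3]
opening: 0.168
grip_force: 30.0
[455.44151518  74.00185189 336.5977775 ] 1.1669361736524047 22.3
```

View pics/pit1.png

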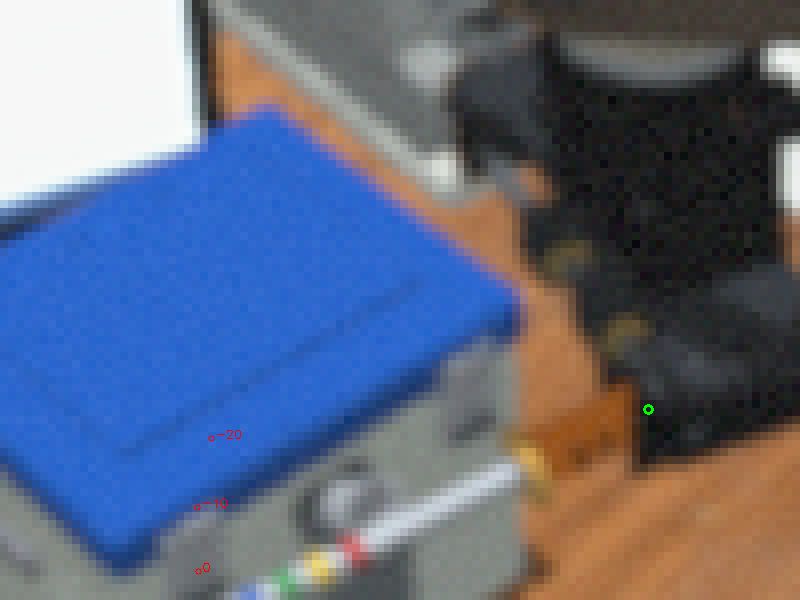

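The picture shows the gauge clearly: collar at crop (538,472), rod running to the blue tip band near (230,600), close to the 0–10° markers. So it's already swung most of the way up on the lid; now I'll measure the pitch exactly.

```bash
cat > fit.py <<'E'
from h import *
from scipy.optimize import least_squares
# joint fit of gauge in both views from colour bands: pitch, axial and vertical offset
def tips():
    s,t=[eyes.read_camera(n) for n in("scene","top")];st=env.state();o=st["eef_pos"]+[0,0,18.8];y=st["tcp_rot"][2]
    return s,t,o,y
def axis(y,a):b=np.radians(a);return np.array([np.cos(y)*np.cos(b),np.sin(y)*np.cos(b),-np.sin(b)])
s,t,o,y=tips()
print('pinch',o,y,env.state()["t"])
for n,p in(("scene",s),("top",t)):
    px=p["pixels"].astype(int);hsv=cv2.cvtColor(p["pixels"],cv2.COLOR_RGB2HSV)
    c=proj(p,o+axis(y,5)*120)[0].astype(int);H=slice(max(0,c[0]-30),c[0]+31);W=slice(max(0,c[1]-45),c[1]+46)
    for col,lo,hi in(("red",(165,90,60),(180,255,255)),("yellow",(20,110,120),(34,255,255)),("green",(45,80,50),(85,255,255)),("blue",(100,110,60),(125,255,255)),("orange",(5,190,150),(16,255,255))):
        m=cv2.inRange(hsv[H,W],lo,hi);k,l,sta,cen=cv2.connectedComponentsWithStats(m)
        print(n,col,[(sta[i,4],(cen[i][::-1]+[H.start,W.start]).round(1).tolist()) for i in range(1,k) if 3<=sta[i,4]<200])
    for x in(0,51,100,140,171): print(x,[ (a,proj(p,o+axis(y,a)*x)[0].round(1).tolist()) for a in(0,5,10)])
for n in("gauge_tip","gauge_collar"):
    for p in(s,t): print(n,[(np.round(d["centre"],1).tolist(),round(d["score"],2)) for d in eyes.spot_point(n,p)][:5])
E
python3 fit.py
```

```text
pinch [455.57595246  73.97378143 336.3986088 ] 1.167229027043505 22.4
scene red [(np.int32(6), [200.7, 293.0])]
scene yellow [(np.int32(5), [202.6, 288.4])]
scene green [(np.int32(3), [204.7, 284.3])]
scene blue [(np.int32(46), [214.1, 331.5])]
scene orange [(np.int32(5), [183.2, 324.4]), (np.int32(14), [186.0, 319.2])]
0 [(0, [182.7, 329.6]), (5, [182.7, 329.6]), (10, [182.7, 329.6])]
51 [(0, [188.5, 313.3]), (5, [189.6, 313.4]), (10, [190.6, 313.7])]
100 [(0, [194.3, 297.3]), (5, [196.4, 297.6]), (10, [198.4, 298.1])]
140 [(0, [199.1, 283.9]), (5, [202.1, 284.4]), (10, [204.9, 285.3])]
171 [(0, [202.9, 273.3]), (5, [206.6, 274.1]), (10, [209.9, 275.2])]
top red [(np.int32(3), [215.0, 290.0])]
top yellow [(np.int32(6), [208.0, 272.5]), (np.int32(3), [227.3, 283.0])]
top green [(np.int32(3), [207.7, 269.7])]
top blue [(np.int32(73), [178.3, 282.0]), (np.int32(4), [213.5, 290.5]), (np.int32(22), [221.5, 286.8]), (np.int32(32), [233.2, 281.3])]
top orange []
0 [(0, [209.0, 304.3]), (5, [209.0, 304.3]), (10, [209.0, 304.3])]
51 [(0, [208.0, 291.5]), (5, [208.3, 291.6]), (10, [208.7, 291.8])]
100 [(0, [207.1, 279.1]), (5, [207.7, 279.4]), (10, [208.3, 279.9])]
140 [(0, [206.3, 269.1]), (5, [207.2, 269.6]), (10, [208.0, 270.3])]
171 [(0, [205.7, 261.3]), (5, [206.8, 262.0]), (10, [207.8, 262.9])]
gauge_tip [([218.3, 383.6], 0.73), ([208.1, 274.7], 0.62)]
gauge_tip [([224.2, 361.4], 0.69), ([210.0, 261.8], 0.51)]
gauge_collar [([263.0, 300.0], 0.68), ([215.4, 355.7], 0.63), ([190.8, 312.7], 0.49)]
gauge_collar [([228.2, 282.3], 0.59), ([212.9, 335.8], 0.48), ([203.4, 293.3], 0.42)]
```

```bash
python3 -m inch '[[[0,0,0],1,1],[[0,0,0],1,1],[[0,0,0],1,1],[[0,0,0],1,1],[[0,0,0],1,1],[[0,0,0],1,1],[[0,0,0],1,1],[[0,0,0],1,1],[[0,0,0],1,1],[[0,0,0],1,1]]' && python3 -m inch '[[[0,0,0],1,1],[[0.3,0.26,0],0,1],[[0.32,0.26,0.2],0,1],[[0,0,0.5],0,1],[[0,0,0.5],0,1],[[0,0,0.4],0,1],[[0,0,0.25],0,1],[[0,0,0],0,1],[[0,0,0],0,1],[[0,0,0],0,1]]'; python3 -c "
from h import *
st=env.state();print(st['moment'],st['ft_force'],st['t'])"
```

```text
t: 23.85
eef_pos: [455.7, 74.0, 317.3]
tcp_rot: [3.142, 0.0, 0.292]
ft_force: [-0.6, 0.1, -0.3]
opening: 0.166
grip_force: 30.0
t: 25.1
eef_pos: [498.9, 51.1, 207.1]
tcp_rot: [3.141, -0.001, 0.208]
ft_force: [0.3, -0.3, -1.1]
opening: 0.164
grip_force: 30.0
[ 4.63731330e-02 -7.69168082e-06  1.01202576e-02] [ 0.26118459 -0.30970306 -1.09291224] 25.1
```

Pinch at z 226, no contact yet. Lower slowly to pinch z ≈198.

```bash
python3 -m inch '[[[0,0,0.1],0,1],[[0,0,0.1],0,1],[[0,0,0.1],0,1],[[0,0,0.07],0,1],[[0,0,0.05],0,1],[[0,0,0.05],0,1],[[0,0,0],0,1],[[0,0,0],0,1],[[0,0,0],0,1],[[0,0,0],0,1]]'; python3 -c "
from h import *
st=env.state();print(st['moment'],st['ft_force'],st['t'])"
```

```text
t: 26.35
eef_pos: [498.5, 51.1, 178.2]
tcp_rot: [3.142, 0.0, 0.208]
ft_force: [0.1, -0.5, -0.7]
opening: 0.166
grip_force: 30.0
[ 0.04004836 -0.06087796 -0.01378867] [ 0.14712179 -0.45089382 -0.71117819] 26.35
```

```bash
python3 -m inch '[[[0,0,-0.3],0,1],[[0,0,-0.8],0,1],[[-0.3,0,-0.8],-1,1],[[0,0,0],-1,1],[[0,0,0],-1,1],[[0,0,0],-1,1],[[0,0,0],-1,1],[[0,0,0],-1,1],[[0,0,0],-1,1],[[0,0,0],-1,1]]' && python3 -m inch '[[[0,0,0],-1,1],[[0,0,0],0,1],[[0.5,-0.2,0],0,1],[[0.5,-0.1,0],0,1],[[0.5,0,0],0,1],[[0.5,0,0],0,1],[[0,0,0],0,1],[[0,0,0],0,1],[[0,0,0],0,1],[[0,0,0],0,1]]' && python3 fit.py
```

```text
t: 27.6
eef_pos: [480.8, 47.4, 292.0]
tcp_rot: [-3.141, 0.0, 0.909]
ft_force: [0.7, 0.2, -0.9]
opening: 0.168
grip_force: 30.0
t: 28.85
eef_pos: [531.2, 157.2, 292.3]
tcp_rot: [3.141, -0.0, 0.992]
ft_force: [-0.2, -0.4, -0.9]
opening: 0.166
grip_force: 30.0
pinch [531.25670384 157.42173641 311.11751657] 0.9928105271029646 28.95
scene red [(np.int32(4), [202.0, 249.5])]
scene yellow []
scene green [(np.int32(3), [204.7, 240.3])]
scene blue [(np.int32(10), [201.9, 264.5])]
scene orange [(np.int32(13), [194.6, 277.7])]
0 [(0, [192.8, 290.3]), (5, [192.8, 290.3]), (10, [192.8, 290.3])]
51 [(0, [196.6, 272.8]), (5, [197.7, 273.0]), (10, [198.7, 273.3])]
100 [(0, [200.4, 255.6]), (5, [202.4, 256.1]), (10, [204.4, 256.9])]
140 [(0, [203.5, 241.4]), (5, [206.3, 242.2]), (10, [209.1, 243.5])]
171 [(0, [205.9, 230.2]), (5, [209.4, 231.4]), (10, [212.7, 233.0])]
top red []
top yellow []
top green [(np.int32(6), [206.0, 206.5])]
top blue [(np.int32(9), [163.6, 272.4]), (np.int32(94), [168.4, 292.9])]
top orange []
0 [(0, [199.9, 279.1]), (5, [199.9, 279.1]), (10, [199.9, 279.1])]
51 [(0, [196.9, 267.0]), (5, [197.3, 267.1]), (10, [197.6, 267.4])]
100 [(0, [194.0, 255.4]), (5, [194.7, 255.8]), (10, [195.4, 256.4])]
140 [(0, [191.7, 246.1]), (5, [192.6, 246.7]), (10, [193.6, 247.5])]
171 [(0, [189.9, 238.8]), (5, [191.0, 239.6]), (10, [192.3, 240.7])]
gauge_tip [([205.3, 228.6], 0.8), ([222.1, 384.2], 0.76), ([232.2, 299.2], 0.71)]
gauge_tip [([224.5, 361.8], 0.46), ([191.3, 239.5], 0.37)]
gauge_collar [([194.2, 275.7], 0.76), ([214.8, 350.0], 0.74), ([263.5, 302.6], 0.51)]
gauge_collar [([213.3, 334.5], 0.65), ([227.1, 281.7], 0.47)]
```

```bash
python3 - <<'E'
from h import *
s=eyes.read_camera("scene");st=env.state();o=st["eef_pos"]+[0,0,18.8];y=st["tcp_rot"][2]
r0,c0=182,221;px=s["pixels"][r0:r0+40,c0:c0+80];im=cv2.resize(px,(800,400),interpolation=cv2.INTER_CUBIC)
for a,c in((0,(255,0,0)),(5,(255,0,255)),(-5,(0,255,255))):
    b=np.radians(a);d=np.array([np.cos(y)*np.cos(b),np.sin(y)*np.cos(b),-np.sin(b)])
    q=((proj(s,[o+x*d for x in(0,45,171)])-[r0,c0]+.5)*10)[:,::-1].astype(int)
    print(a,q.tolist())
    for k in q: cv2.circle(im,tuple(map(int,k)),4,c,1)
save('pit2.png',im)
E
```

```text
0 [[697, 114], [542, 147], [96, 244]]
5 [[697, 114], [544, 157], [108, 280]]
-5 [[697, 114], [542, 138], [89, 208]]
```

View pics/pit2.png

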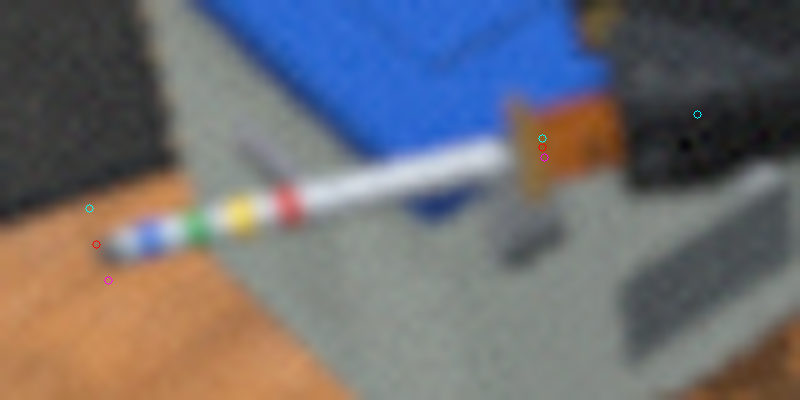

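```bash
python3 -m inch '[[[0.3,-0.16,0],0,1],[[0.29,-0.16,0.2],0,1],[[0,0,0.5],0,1],[[0,0,0.6],0,1],[[0,0,0.6],0,1],[[0,0,0.4],0,1],[[0,0,0.12],0,1],[[0,0,0],0,1],[[0,0,0],0,1],[[0,0,0],0,1]]' && python3 - <<'E'
from h import *
s,t=[eyes.read_camera(n) for n in("scene","top")];st=env.state();o=st["eef_pos"]+[0,0,18.8];y=st["tcp_rot"][2]
print('tip pred',o+171*np.array([np.cos(y),np.sin(y),-.012]),st["t"])
for n in("gauge_tip","scanner"):
    A,B=[eyes.spot_point(n,p) for p in(s,t)]
    for a in A:
        for b in B:
            X,g=tri(s,a["centre"],t,b["centre"])
            if g<15:print(n,np.round(a["centre"],1),np.round(b["centre"],1),X.round(1),round(g,1))
X=[628,341,164];print('read px',proj(s,X),proj(t,X))
# window: darkest-red pixels on the head
for n,p in(("s",s),("t",t)):
    c=proj(p,[634,410,164])[0].astype(int);q=p["pixels"][c[0]-10:c[0]+11,c[1]-10:c[1]+11].astype(int)
    m=(q[...,0]-q[...,1:].max(2)>25)&(q[...,0]<140)&(q[...,1]<40);rc=np.argwhere(m)+c-10
    if len(rc): print(n,len(rc),rc.mean(0),atz(p,rc.mean(0),164))
E
```

```text
t: 30.45
eef_pos: [534.9, 198.1, 147.7]
tcp_rot: [3.141, -0.001, 0.993]
ft_force: [-1.5, 0.1, -1.4]
opening: 0.164
grip_force: 30.0
tip pred [628.11011744 341.22009287 164.25553492] 30.55
gauge_tip [245.3 227.4] [205.1 236.7] [615.6 342.5 177.3] 12.0
read px [[245.89767034 227.83777521]] [[202.4693797  235.71154781]]
```

```bash
python3 - <<'E'
from h import *
for k in range(3):
    s,t=[eyes.read_camera(n) for n in("scene","top")]
    for p,lab in((s,'s'),(t,'t')):
        print(lab,[(np.round(d["centre"],1).tolist(),round(d["score"],2),atz(p,d["centre"],5)[:2].round()) for d in eyes.spot_point("scanner",p)])
M=eyes.cut_out("scanner",t);
for d in M[:2]:
    m=d["mask"];print('t mask',np.round(d["centre"]),m.sum(),[ (r,np.where(m[r])[0][[0,-1]].tolist()) for r in np.where(m.any(1))[0]][::2])
q=t["pixels"].astype(int);rr=(q[...,0]-q[...,1:].max(2))
print(t["pixels"][198:210,214:226,0]);print(rr[198:210,214:226])
for c in([199,220.5],[206,221]):print(atz(t,c,164))
X=np.array([[633,410,164-11],[633,410,164+11],[633+22,407,164],[633-22,413,164]]);print(proj(t,X).round(1).tolist(),proj(s,X).round(1).tolist())
E
```

```text
s [([300.2, 201.1], 0.7, array([643., 476.]))]
t [([217.2, 212.4], 0.7, array([648., 481.]))]
s [([301.1, 200.3], 0.84, array([642., 479.])), ([362.0, 233.7], 0.45, array([419., 538.]))]
t [([218.2, 213.1], 0.86, array([642., 479.]))]
s [([301.3, 200.9], 0.56, array([640., 479.]))]
t [([218.9, 210.6], 0.97, array([643., 491.]))]
t mask [213. 206.] 642 [(np.int64(199), [214, 216]), (np.int64(201), [206, 218]), (np.int64(203), [200, 219]), (np.int64(205), [195, 220]), (np.int64(207), [191, 220]), (np.int64(209), [190, 220]), (np.int64(211), [190, 219]), (np.int64(213), [190, 219]), (np.int64(215), [192, 219]), (np.int64(217), [197, 219]), (np.int64(219), [198, 219]), (np.int64(221), [198, 219]), (np.int64(223), [199, 218]), (np.int64(225), [200, 215]), (np.int64(227), [203, 209])]
[[189 178 156 148 146 175 194 190 191 189 188 183]
 [105  88  82  77  74 149 189 188 185 180 178 178]
 [ 59  58  57  59  52 101 162 182 179 176 172 172]
 [ 58  57  60  62  62  59 139 176 173 172 169 170]
 [ 61  60  58  62  57  52 116 163 172 173 169 173]
 [ 62  62  60  60  58  54  90 150 171 173 177 179]
 [ 6
[... 283 characters left out ...]
3 162 174 145 158]]
[[55 50 42 38 38 49 57 58 59 56 56 51]
 [22 18 13 12 15 43 54 56 56 53 53 53]
 [ 0 -2 -1 -3  2 32 50 55 54 52 49 50]
 [ 0 -3 -1 -1  1 15 43 52 52 47 48 49]
 [ 0  3  0  1 -1  8 41 49 49 49 50 50]
 [-1 -1 -2 -3 -2  3 34 45 49 48 46 47]
 [-1 -1  1 -1 -4  1 30 46 51 51 52 52]
 [-1 -2  1  2 -3  3 29 44 49 53 55 55]
 [-2  0  1 -2 -3  4 21 41 52 54 56 53]
 [-2  0 -1 -2  0  4 15 42 53 51 52 54]
 [ 0  0 -2  0 -2  0  7 34 48 50 51 52]
 [-1 -3 -1  0  0 -1  3 35 49 50 38 46]]
[664.92453668 400.84828391 164.        ]
[633.03821924 406.91524067 164.        ]
[[206.9, 220.9], [205.5, 219.8], [201.5, 219.7], [211.0, 220.9]] [[261.9, 209.4], [257.6, 207.8], [255.1, 204.6], [264.5, 212.6]]
```

```bash
python3 -m inch '[[[-0.025,-0.04,0],0,1],[[0,0,0],0,1],[[0,0,0],0,1],[[0,0,0],0,1],[[0,0,0],0,1],[[0,0,0],0,1],[[0,0,0],0,1],[[0,0,0],0,1],[[0,0,0],0,1],[[0,0,0],0,1]]' && python3 -c "
from cell import env
print(env.job_done())"
```

```text
t: 32.65
eef_pos: [531.7, 197.9, 146.9]
tcp_rot: [3.142, 0.0, 0.993]
ft_force: [0.4, -0.3, -1.2]
opening: 0.166
grip_force: 30.0
the job is handed in; nothing more can be done
None
```

The job is handed in at 32.65 s, with no verdict returned: the gauge went into the tube until it stopped at about 30 N and was drawn fully out. It is still held within about 2° of level, its tip at my estimate of the read point (good to about 5 mm); to level the rod I pressed its tip on the box's blue lid so it turned in the grip.

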